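# Pack the gap under a putter's toe in the loft-and-lie gauge

### The arm

A 6-joint arm with a two-finger parallel gripper is mounted at the origin on the work surface. World frame = base frame: x ahead of the robot, y to its left, z up, the work surface at z = 0. Lengths are in m, angles in rad, forces in N, time in s.
With the tool pointing down it reaches from about 0.4 to 0.825 m from the base axis. Payload 7 kg.
Tool frame: the origin (TCP) lies at the very end of the fingers, on their centre line; the grasp point (between the pads) lies 19 mm behind it; y points along the fingers, z is the direction in which the jaws open and shut, and the axes are right-handed (so a half turn about y gives the same grasp; the last joint's range is limited). The gripper opens to 88 mm and grips with 3 to 60 N. Pads are 19 mm wide; open, the fingers measure 130 mm over their backs; the gripper's body (78 mm by 193 mm) begins 47 mm behind the grasp point.
Start: joints at [1.486, 0.359, 0.012, 0, -1.224, -0.288], TCP at [0.246, 0.629, 0.227] pointing down, gripper open.
Joint ranges: [-3.07, 3.07], [-1.43, 2.12], [-1.02, 1.25], [-3.03, 1.67], [-3.05, -0], [-3.03, 3.03]. Speed limits (rad/s): [2.39, 2.39, 3.01, 3.14, 3.14, 3.14].

### API

Orientations are given as a rotation vector (axis times angle).
In Python, from cell import * gives the robot as it stands. Calls block until the motion is done:
- reach(position, orientation): joint-space move of the TCP to a pose.
- movel(position, ori=None, velocity=0.15, contact_N=None): straight line of the TCP; ori=None keeps the orientation; velocity is the mean speed in m/s. With contact_N (N) it stops when the force on the tool has changed by that much, and returns True; else False.
- set_joints(angles): joint-space move.
- gripper_to(opening, grip_force=None): opening from 0.0 (shut) to 1.0 (fully open); grip_force is the grip in N (None keeps the last); returns when the fingers have stopped.
- pause(seconds).
- solve_ik(position, orientation): joint angles nearest the present ones, or None.
- get_image(name): name is "side" or "top"; returns (picture, depth): 480x640x3 uint8, red, green, blue; 480x640 float32, m along the optical axis (not along the pixel's ray), 0 where there is no reading.
- camera_params(name): a dict with "mtx" (3x3 intrinsics, pixels), "world_from_camera" (4x4, takes a point from camera to world coordinates). Camera axes: x right, y down, z forward; pixel columns grow to the right and rows downward; lengths in m; the calibration is good to about 2 mm. A picture is of the moment at which its call begins. camera_params takes no time and is no camera call.
A pose or a line that the arm cannot do raises IKError and nothing moves.
- job_done(): hands the job in, once; it reports no verdict.
Readings, each from a call of its own:
- get_clock(): time.
- get_qpos(): joint angles.
- get_dq(): joint speeds.
- get_joint_torque(): joint torques, N m.
- get_tool_pos(): TCP position.
- get_tool_rot(): TCP orientation.
- get_force(): force on the tool from outside, world axes, zero at the start.
- get_moment(): the same for the moment, N m.
- get_grip_width(): opening from 0.0 (shut) to 1.0 (fully open).
Only numpy, scipy, OpenCV 4.12 (cv2) and the standard library are available. Lean on these libraries where they do the work, as an engineer would, in place of code of your own. Each camera call takes 0.05 s, during which the arm holds its last target.

### The job

The putter clamped in the white gauge hangs with its toe above the small steel sole plate. Pack that gap: lay as many of the flat aluminium plates on the sole plate, under the toe, as are needed (one or two, let go of each), then slide the tapered shim in on top, thin end first and on past the middle of the sole, until you feel it take up the gap and bear on the sole, without jacking the head up. The program finishes while still holding the taper in place with the gripper; leave the other things on the bench where they are.

Things in the scene. Friction and masses are not known exactly. Their poses are not given: they have to be found in the camera images.
- gauge: White loft-and-lie gauge, fixed to the bench. Origin: on the bench below the middle of the putter's sole. x points from the putter's face to its back (packing is slid in along +x; about away from the robot), y from heel to toe, z up. Base: x -110 to 110, y -210 to 90 mm, 22 mm high. Upright, arm and shaft (leaning away from the toe, 0.8 m high) are on the heel side, y below -40 mm.
- putter: Steel blade putter clamped to the gauge's pivoting arm; rests on a stop by its weight, lifts freely when the toe is pushed up with about 4 N. Blade 120 mm from heel to toe; sole flat, level, 24 mm from front to back, 78 mm above the bench; blade top 25 mm above the sole. Tracked origin: the arm's pivot, 140 mm to the heel side, 100 mm above the bench; axes as the gauge.
- sole_toe (a point): Point on the front (face side) lower edge of the putter's sole, 35 mm from the blade's middle towards the toe, in line with the middle of the sole plate: the packing goes in below it, along the gauge's x axis. Axes as the gauge.
- sole_plate: Rigid steel plate of the gauge under the toe; its height differs from run to run: the gap up to the sole is 14 to 25 mm. Origin: on its upper face, straight below sole_toe; axes as the gauge. The face is 70 mm wide (y) and reaches from x = -85 to x = 50 mm, where a 4 mm high lip stands for the flat plates to butt against.
- flat1_mid (a point): Centre of the first flat aluminium plate, 120 mm long (its x), 30 mm wide (y), 7 mm thick (z), 0.07 kg, lying loose on the bench.
- flat2_mid (a point): Centre of the second flat plate, the same size as the first.
- taper_mid (a point): Tapered aluminium shim, 120 mm long (x), 30 mm wide (y), 0.1 kg, lying on its flat underside on the bench; this point is at the middle of its length and width, 5 mm above the underside. Its thickness grows evenly from 2 mm at the thin end (+x end, 60 mm from this point) to 17 mm at the thick end (-x end).
- taper_nose (a point): Middle of the taper's thin end, on its underside.
- tape_roll: Roll of masking tape, 104 mm across, 24 mm high; not to be disturbed. Origin under its centre.
- epoxy: White bottle, 40 mm across, 115 mm high; not to be disturbed. Origin under its centre.
- screwdriver: Screwdriver 200 mm long, black handle; not to be disturbed. Origin under its middle.
- mallet: Mallet 260 mm long with a white head; not to be disturbed. Origin under its middle.
- wrench: Wrench 180 mm long; not to be disturbed. Origin under its middle.
- spare_head: Loose dark putter head, 110 mm long; not to be disturbed. Origin under the blade.
- tee_jar: Glass jar of tees, 72 mm across, 97 mm high; not to be disturbed. Origin under its centre.
Not all that is in view belongs to the job. Of the things shaped like the part that bears taper_mid, the aluminium one is meant.

How it is judged:
By the outcome, as a careful person would: the job done as asked, in the order asked, and still so for the second after the job is handed in, while the arm keeps its last pose, push and grip.
It also fails if it takes over 72 s, if anything falls off the work surface, if the arm or the gripper's body presses on something with over 40 N, if the wrist force passes 120 N, or if a joint passes its speed limit or range.

## Working session

There is one attempt and no reset: what is moved stays moved. The work goes in short steps, each a Python script; the robot and the scene stay as the last script left them, time stands still between calls to the robot, and variables do not carry over. Pictures are saved under pics/ and viewed, and the job is handed in when it is done.

```bash
ls; mkdir -p pics
python3 - <<'E'
from cell import *
import cv2,numpy as np
for n in("side","top"):
    p,d=get_image(n); cv2.imwrite(f"pics/{n}0.png",p[:,:,::-1]); np.save(f"{n}0.npy",d);np.save(f"{n}0p.npy",p)
    c=camera_params(n); print(n,np.round(c["mtx"],1).tolist(),np.round(c["world_from_camera"],4).tolist(),(d>0).mean())
print(get_clock(),get_tool_rot(),get_tool_pos())
E
```

```text
pics
side [[483.4, 0.0, 311.2], [0.0, 483.4, 243.4], [0.0, 0.0, 1.0]] [[0.8907, -0.3217, 0.3213, 0.1206], [-0.4543, -0.5994, 0.6591, -0.799], [-0.0194, -0.733, -0.6799, 0.9567], [0.0, 0.0, 0.0, 1.0]] 0.9958984375
top [[442.7, 0.0, 320.5], [0.0, 442.7, 248.6], [0.0, 0.0, 1.0]] [[-0.0292, -0.9827, 0.1828, 0.3367], [-0.9996, 0.0282, -0.0082, 0.0587], [0.0029, -0.183, -0.9831, 1.0529], [0.0, 0.0, 0.0, 1.0]] 0.9959375
0.1 [-0.3804657  -2.0160146   2.01912624] [0.24569604 0.62820792 0.2257067 ]
```

View pics/side0.png

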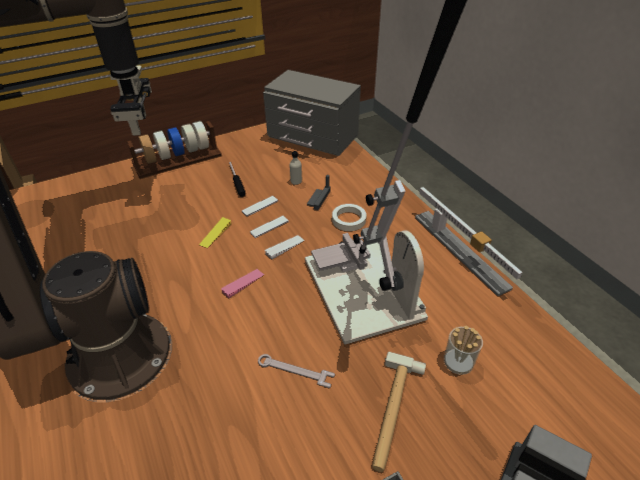

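View pics/top0.png

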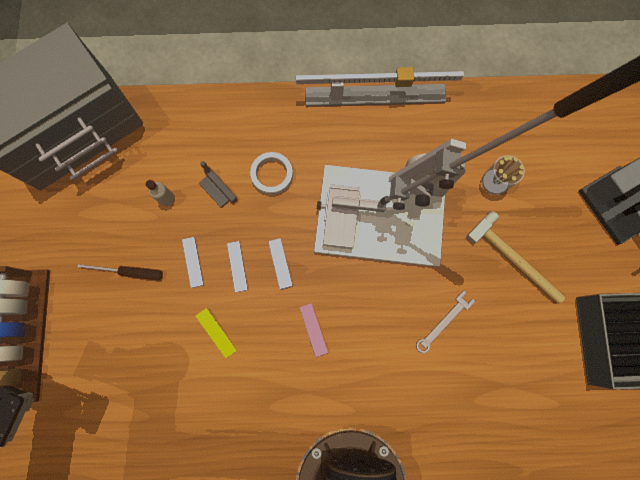

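Run:
```python
import cv2,numpy as np
s=cv2.imread("pics/side0.png");t=cv2.imread("pics/top0.png")
a=cv2.resize(s[185:305,190:350],(800,600),interpolation=cv2.INTER_CUBIC);cv2.imwrite("pics/c1.png",a)
cv2.imwrite("pics/c2.png",cv2.resize(s[180:350,290:440],(700,600*1),interpolation=cv2.INTER_CUBIC))
cv2.imwrite("pics/c3.png",cv2.resize(t[150:290,170:350],(771,600),interpolation=cv2.INTER_CUBIC))
```

```text
(no output)
```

View pics/c1.png

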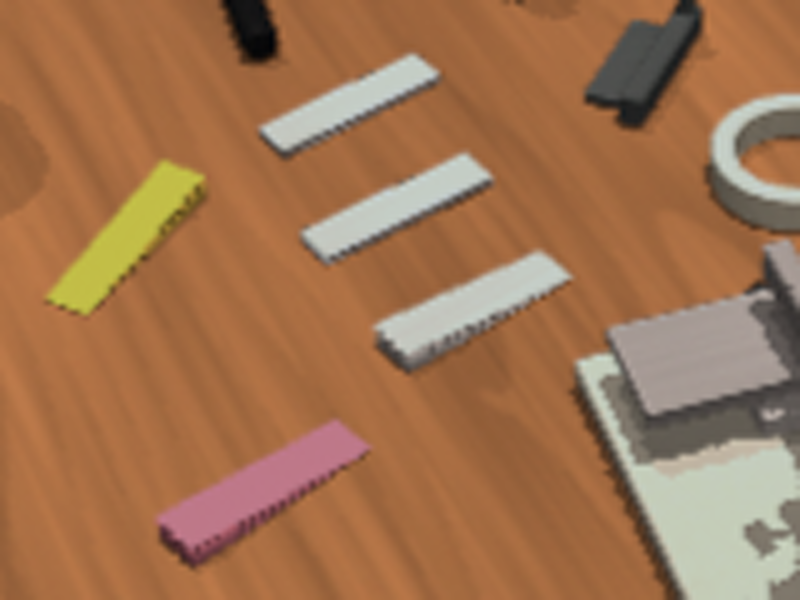

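View pics/c2.png

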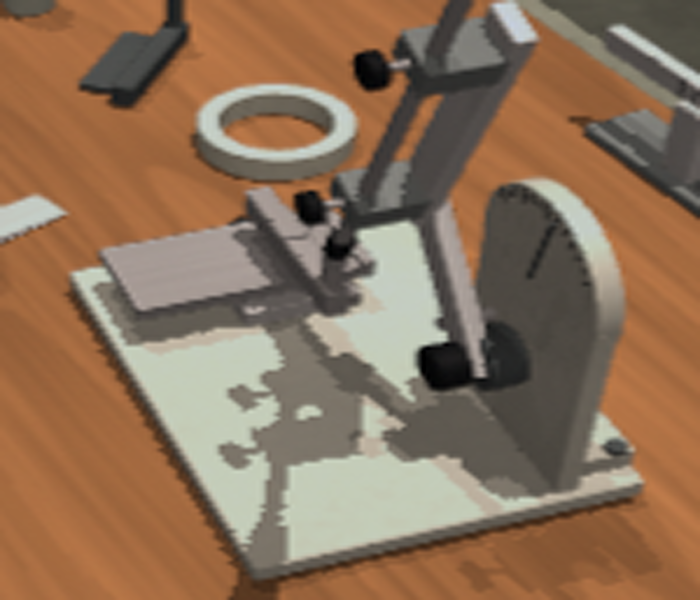

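View pics/c3.png

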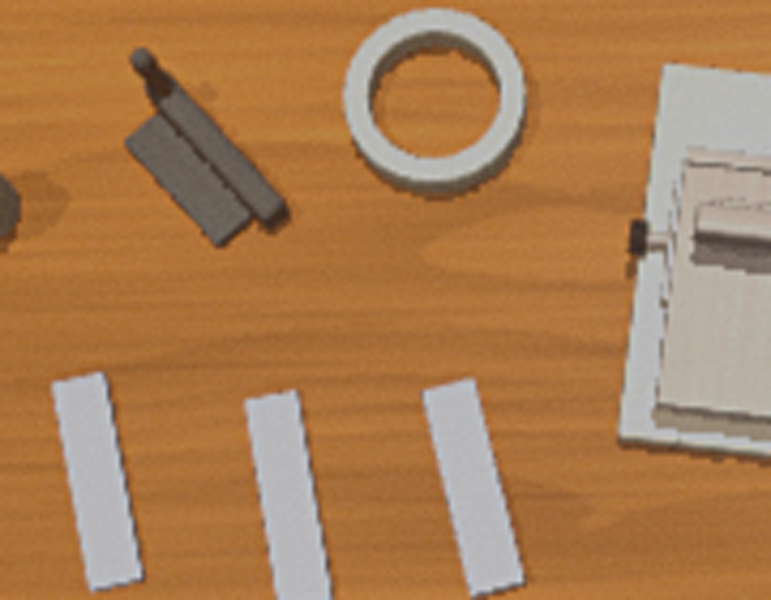

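```bash
cat > h.py <<'E'
import numpy as np,cv2
from cell import camera_params
C={n:camera_params(n) for n in("side","top")}
def ray(n,uv):
    K=C[n]["mtx"];T=np.array(C[n]["world_from_camera"]);uv=np.atleast_2d(uv).astype(float)
    d=np.c_[uv,np.ones(len(uv))]@np.linalg.inv(K).T@T[:3,:3].T
    return T[:3,3],d
def onz(n,uv,z):
    o,d=ray(n,uv); z=np.broadcast_to(z,len(d)); return o+d*((z-o[2])/d[:,2])[:,None]
def cloud(n,dep):
    v,u=np.mgrid[:480,:640]; o,d=ray(n,np.c_[u.ravel(),v.ravel()])
    return (o+d*dep.ravel()[:,None]).reshape(480,640,3)
def proj(n,P):
    T=np.linalg.inv(C[n]["world_from_camera"]);p=np.atleast_2d(P)@T[:3,:3].T+T[:3,3]
    q=p@np.array(C[n]["mtx"]).T;return q[:,:2]/q[:,2:]
E
python3 - <<'E'
from h import *
import itertools
for n,pts in(("top",[(192,262),(237,267),(280,264)]),("side",[(260,206),(269,226),(285,246)])):
    p=np.load(n+"0p.npy");hsv=cv2.cvtColor(p,cv2.COLOR_RGB2HSV);cl=cloud(n,np.load(n+"0.npy"))
    m=((hsv[...,1]<60)&(hsv[...,2]>110)).astype(np.uint8)
    k,lab,st,ce=cv2.connectedComponentsWithStats(m,connectivity=4)
    for u,v in pts:
        mm=(lab==lab[v,u]).astype(np.uint8)
        c=max(cv2.findContours(mm,0,cv2.CHAIN_APPROX_NONE)[0],key=cv2.contourArea)
        r=cv2.minAreaRect(c); er=cv2.erode(mm,np.ones((3,3)))>0
        P=cl[er];A=np.c_[P[:,:2],np.ones(len(P))];s=np.linalg.lstsq(A,P[:,2],rcond=None)[0]
        print(n,(u,v),"area",mm.sum(),"medz",P.mean(0).round(4),"slope",s.round(3),"std",(P[:,2]-A@s).std().round(4))
        # rect on plane
        w=onz(n,c[:,0,:],0.007 if u not in(280,285) else .0095)
        R=cv2.minAreaRect((w[:,:2]*1000).astype(np.float32)); print("   rect mm",np.round(R[0],1),np.round(R[1],1),round(R[2],1), cv2.boxPoints(R).round(0).tolist())
E
```

```text
top (192, 262) area 634 medz [0.5058 0.3548 0.0143] slope [ 0.565 -3.451  0.953] std 0.0267
   rect mm [507.8 357. ] [121.1  30. ] 11.6 [[445.0, 360.0], [452.0, 330.0], [570.0, 354.0], [564.0, 384.0]]
top (237, 267) area 631 medz [0.4923 0.2488 0.0164] slope [ 0.573 -4.939  0.963] std 0.0398
   rect mm [494.6 250.6] [120.3  29.9] 9.5 [[433.0, 255.0], [438.0, 226.0], [556.0, 246.0], [551.0, 275.0]]
top (280, 264) area 648 medz [0.4969 0.1474 0.0128] slope [-0.009 -1.688  0.266] std 0.0424
   rect mm [498.3 147.9] [120.1  31. ] 13.0 [[436.0, 149.0], [443.0, 119.0], [560.0, 146.0], [553.0, 176.0]]
side (260, 206) area 241 medz [0.5028 0.3504 0.0136] slope [ 0.162 -0.871  0.238] std 0.005
   rect mm [506.8 356.5] [120.6  35.3] 13.0 [[444.0, 360.0], [452.0, 326.0], [569.0, 353.0], [562.0, 387.0]]
side (269, 226) area 279 medz [0.4913 0.2524 0.0064] slope [ 0.019 -0.095  0.021] std 0.002
   rect mm [492.8 250.6] [121.3  33.9] 11.2 [[430.0, 255.0], [437.0, 222.0], [556.0, 246.0], [549.0, 279.0]]
side (285, 246) area 341 medz [0.4944 0.1476 0.0096] slope [-0.105 -0.1    0.077] std 0.0018
   rect mm [496.3 145.2] [113.5  40.9] 6.8 [[438.0, 159.0], [442.0, 118.0], [555.0, 132.0], [550.0, 172.0]]
```

Run:
```python
from h import *
cl={n:cloud(n,np.load(n+"0.npy")) for n in C}
for n,pts in(("top",[(342,225),(340,235),(330,238),(350,206),(360,207),(340,206),(400,250),(380,225),(425,240),(335,172),(345,188)]),("side",[(335,258),(325,262),(345,240),(350,246),(355,250),(330,290),(350,320)])):
    for u,v in pts: print(n,u,v,cl[n][v,u].round(4))
t=cv2.imread("pics/top0.png");cv2.imwrite("pics/c4.png",cv2.resize(t[155:275,305:455],(750,600),interpolation=cv2.INTER_CUBIC))
```

```text
top 342 225 [ 0.5746 -0.0006  0.0626]
top 340 235 [0.5519 0.0047 0.0598]
top 330 238 [0.5452 0.0279 0.061 ]
top 350 206 [ 0.6089 -0.018   0.0989]
top 360 207 [ 0.6052 -0.0399  0.1016]
top 340 206 [0.6129 0.0037 0.0874]
top 400 250 [ 0.5199 -0.1383  0.0208]
top 380 225 [ 0.5811 -0.0936  0.025 ]
top 425 240 [ 0.5416 -0.1984  0.0246]
top 335 172 [0.7171 0.0091 0.0247]
top 345 188 [ 0.663  -0.011   0.0631]
side 335 258 [ 0.5755 -0.0074  0.0569]
side 325 262 [ 0.5421 -0.0137  0.0632]
side 345 240 [0.6125 0.006  0.0946]
side 350 246 [ 0.6079 -0.0273  0.1025]
side 355 250 [ 0.6115 -0.0463  0.1026]
side 330 290 [ 0.5234 -0.0756  0.0251]
side 350 320 [ 0.5223 -0.1791  0.0193]
```

View pics/c4.png

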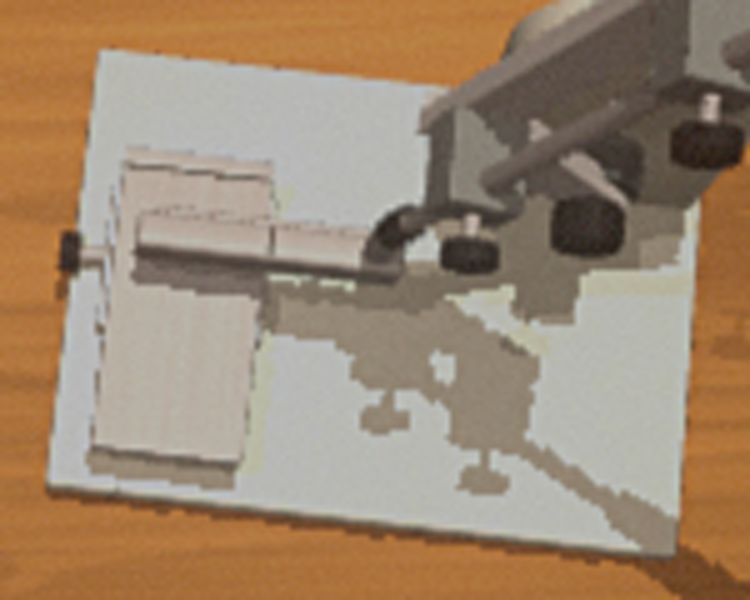

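Run:
```python
from h import *
cl={n:cloud(n,np.load(n+"0.npy")) for n in C}
p=np.load("top0p.npy");hsv=cv2.cvtColor(p,cv2.COLOR_RGB2HSV)
# base: not wood. wood: sat high
m=(hsv[...,1]<90).astype(np.uint8)
m[:160]=0;m[270:]=0;m[:,:308]=0;m[:,460:]=0
# sub edges: left edge rows, bottom edge cols
L=[];B=[]
for v in range(180,250):
    if 199<=v<=213: continue
    u=np.flatnonzero(m[v])[0]; L.append((u-.5,v))
for u in range(322,440):
    v=np.flatnonzero(m[:,u])[-1]; B.append((u,v+.5))
WL=onz("top",L,.022);
WB=onz("top",B,.0) # bottom of front face
WB2=onz("top",B,.022)
for nm,W in(("L",WL),("B z0",WB),("B z22",WB2)):
    vx,vy,x0,y0=cv2.fitLine(W[:,:2].astype(np.float32),cv2.DIST_HUBER,0,.001,.001).ravel()
    print(nm,np.degrees(np.arctan2(vy,vx)).round(2),x0,y0)
# plate heights
for n in C:
    P=cl[n].reshape(-1,3)
    # gauge frame guess
    for lo,hi in((.05,.075),):
        s=(P[:,0]>.53)&(P[:,0]<.585)&(P[:,1]>-.02)&(P[:,1]<.03)&(P[:,2]>lo)&(P[:,2]<hi)
        print(n,"plate z",s.sum(),P[s].mean(0),np.median(P[s,2]),P[s,2].std())
    s=(P[:,0]>.48)&(P[:,0]<.56)&(P[:,1]>-.2)&(P[:,1]<-.1)&(P[:,2]>.01)&(P[:,2]<.035); print("base z",np.median(P[s,2]),P[s,2].mean())
    s=(P[:,0]>.42)&(P[:,0]<.48)&(P[:,1]>-.1)&(P[:,1]<.08)&(abs(P[:,2])<.015); print("bench z",np.median(P[s,2]))
    s=(P[:,0]>.56)&(P[:,0]<.64)&(P[:,1]>-.06)&(P[:,1]<.03)&(P[:,2]>.095)&(P[:,2]<.11); print("blade",s.sum(),P[s].mean(0),P[s].min(0),P[s].max(0))
```

```text
L -8.42 0.6067215 0.05441799
B z0 81.67 0.5006662 -0.09369386
B z22 81.67 0.4972396 -0.09050931
side plate z 273 [0.55763908 0.00431802 0.05900189] 0.05900595883608162 0.0018748767332296221
base z 0.021144792123928946 0.021036884131582827
bench z -0.0006893000564012763
blade 152 [ 0.61423472 -0.01977767  0.10152772] [ 0.60162194 -0.0597393   0.09545618] [0.62816127 0.02327753 0.10737301]
top plate z 511 [0.55722215 0.00492656 0.06031283] 0.0602962782602704 0.0018556526396776689
base z 0.02298300569595535 0.02281416599296379
bench z 0.0010438031304385031
blade 280 [ 0.61534782 -0.01940404  0.10313827] [ 0.60231232 -0.05988888  0.09507407] [0.63005162 0.02218708 0.10878342]
```

```bash
python3 - <<'E'
from h import *
a=np.radians(-8.37);ex=np.array([np.cos(a),np.sin(a)]);ey=np.array([-ex[1],ex[0]])
def g(n,uv,z):
    W=onz(n,uv,z)[:,:2]; return np.c_[W@ex,W@ey].round(4).tolist()
f=lambda x,y:(305+x/5-.4,155+y/5-.4)
print("plate corners FL,FR,BR,BL",g("top",[f(93,448),f(238,462),f(272,165),f(126,158)],.0600))
print("lip?",g("top",[f(200,148)],.064))
print("blade top back edge toe/front edge",g("top",[f(138,215),f(265,222)],.103), g("top",[f(138,250),f(265,257)],.103),g("top",[f(136,258),f(400,278)],.078))
print("base FL, FR, BL",g("top",[f(48,488),f(672,553)],.0),g("top",[f(100,50)],.022))
# side c2: crop 150x170 -> 700x600
h=lambda x,y:(290+x*150/700-.4,180+y*170/600-.4)
print("side base FL top, plate FL FR",g("side",[h(72,272)],.022),g("side",[h(102,252),h(150,305)],.0597))
print("side base FR",g("side",[h(255,568)],.022))
for n in C:
    cl=cloud(n,np.load(n+"0.npy")).reshape(-1,3);X=cl[:,:2]@ex;Y=cl[:,:2]@ey
    s=(X>.57)&(X<.66)&(Y>.06)&(Y<.11)&(cl[:,2]>.097)&(cl[:,2]<.11)
    print(n,"blade top X",np.percentile(X[s],[2,50,98]).round(4),"Ymax",np.percentile(Y[s],98).round(4))
    s=(X>.45)&(X<.62)&(Y>-.06)&(Y<.24)&(cl[:,2]>.112)&(cl[:,2]<.3)
    print(n,"obstacles above .112 in front", s.sum(), (np.c_[X,Y,cl[:,2]][s][::max(1,s.sum()//12)]).round(3).tolist())
E
python3 - <<'E'
import cv2
s=cv2.imread("pics/side0.png");cv2.imwrite("pics/c5.png",cv2.resize(s[205:285,300:400],(750,600),interpolation=cv2.INTER_CUBIC))
E
```

```text
plate corners FL,FR,BR,BL [[0.5194, 0.1208], [0.5207, 0.0543], [0.6634, 0.0531], [0.6587, 0.1214]]
lip? [[0.6663, 0.0876]]
blade top back edge toe/front edge [[0.6185, 0.1125], [0.6219, 0.0559]] [[0.6024, 0.1107], [0.6058, 0.0542]] [[0.6059, 0.1113], [0.6106, -0.0093]]
base FL, FR, BL [[0.509, 0.1409], [0.5127, -0.1609]] [[0.7251, 0.1409]]
side base FL top, plate FL FR [[0.5074, 0.1422]] [[0.5195, 0.1201], [0.5265, 0.0576]]
side base FR [[0.5067, -0.1544]]
side blade top X [0.6039 0.6102 0.6196] Ymax 0.1076
side obstacles above .112 in front 398 [[0.609, -0.049, 0.299], [0.608, -0.044, 0.273], [0.614, -0.041, 0.251], [0.608, -0.033, 0.234], [0.61, -0.026, 0.219], [0.612, -0.027, 0.213], [0.601, -0.025, 0.208], [0.584, -0.025, 0.208], [0.582, -0.014, 0.192], [0.58, -0.028, 0.199], [0.609, 0.004, 0.149], [0.617, -0.003, 0.139], [0.61, 0.002, 0.112]]
top blade top X [0.6051 0.612  0.6203] Ymax 0.109
top obstacles above .112 in front 525 [[0.619, -0.05, 0.296], [0.609, -0.046, 0.29], [0.614, -0.031, 0.247], [0.612, -0.031, 0.24], [0.61, -0.028, 0.235], [0.614, -0.038, 0.212], [0.606, -0.004, 0.206], [0.607, -0.039, 0.209], [0.604, -0.017, 0.198], [0.597, -0.02, 0.208], [0.59, -0.009, 0.206], [0.585, -0.022, 0.215], [0.581, -0.029, 0.208]]
```

View pics/c5.png

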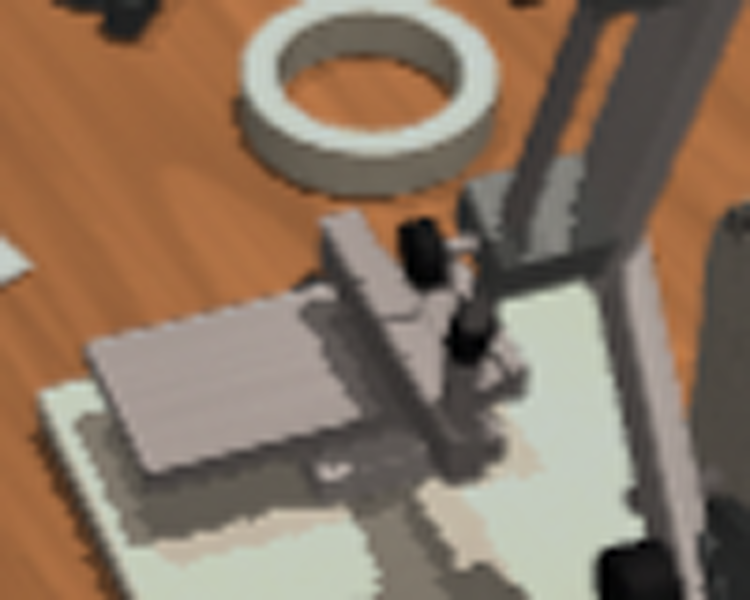

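```bash
cat >> h.py <<'E'
from scipy.spatial.transform import Rotation as Ro
from cell import *
A=np.radians(-8.37);ex=np.array([np.cos(A),np.sin(A),0]);ey=np.array([-ex[1],ex[0],0])
S0=.605*ex+.087*ey   # sole_toe xy
def pl(x,y,z): return S0+x*ex+y*ey+np.array([0,0,z])   # plate frame, world z
def ori(yaw,tilt,flip=1):
    f=np.array([np.cos(yaw),np.sin(yaw),0]);Y=np.sin(tilt)*f-np.cos(tilt)*np.array([0,0,1]);Z=flip*np.array([-f[1],f[0],0])
    return Ro.from_matrix(np.c_[np.cross(Y,Z),Y,Z]).as_rotvec()
TI=np.radians(18)
F2=np.array([.4937,.2506]);YF=np.radians(9.9);TM=np.array([.4985,.148]);YT=np.radians(12.8)
def along(c,yaw,s,z): return np.array([c[0]+s*np.cos(yaw),c[1]+s*np.sin(yaw),z])
E
python3 - <<'E'
from h import *
for fl in(1,-1):
  for nm,p,y in(("f",along(F2,YF,-.05,.1),YF),("f",along(F2,YF,-.05,.0035),YF),("pre",pl(-.17,0,.12),A),("pl",pl(-.06,0,.0635),A),("t",along(TM,YT,-.048,.004),YT),("tp",pl(-.2,0,.1),A),("te",pl(-.03,0,.07),A)):
    q=solve_ik(p,ori(y,TI,fl)); print(fl,nm,p.round(3),None if q is None else np.round(q,2))
print(get_force(),get_clock())
E
```

```text
1 f [0.444 0.242 0.1  ] [ 0.99  0.05 -0.98  0.64 -0.39 -2.97]
1 f [0.444 0.242 0.004] None
1 pre [0.443 0.023 0.12 ] None
1 pl [0.552 0.007 0.064] [ 0.34  0.17 -1.    0.86 -0.19 -2.89]
1 t [0.452 0.137 0.004] None
1 tp [0.413 0.027 0.1  ] None
1 te [0.582 0.002 0.07 ] [ 0.37  0.21 -0.89  0.66 -0.25 -2.71]
-1 f [0.444 0.242 0.1  ] [ 0.99  0.05 -0.98  0.64 -0.39  0.18]
-1 f [0.444 0.242 0.004] None
-1 pre [0.443 0.023 0.12 ] None
-1 pl [0.552 0.007 0.064] [ 0.34  0.17 -1.    0.86 -0.19  0.25]
-1 t [0.452 0.137 0.004] None
-1 tp [0.413 0.027 0.1  ] None
-1 te [0.582 0.002 0.07 ] [ 0.37  0.21 -0.89  0.66 -0.25  0.43]
[ 0.49053077 -0.18410783  0.2739938 ] 0.1
```

Run:
```python
from h import *
for t in(0,5,8,11,14,18):
  r=[]
  for nm,p,y in(("fa",along(F2,YF,-.05,.1),YF),("f",along(F2,YF,-.05,.0035),YF),("pre",pl(-.17,0,.12),A),("pre",pl(-.17,0,.068),A),("pre12",pl(-.12,0,.068),A),("pl",pl(-.06,0,.0635),A),("t",along(TM,YT,-.048,.004),YT),("tp",pl(-.15,0,.07),A),("tp",pl(-.11,0,.07),A),("te",pl(-.03,0,.07),A)):
    for fl in(-1,):
      q=solve_ik(p,ori(y,np.radians(t),fl)); r.append(nm+" "+("-" if q is None else ",".join(f"{v:.2f}" for v in q)))
  print(t,*r,sep="\n  ")
```

```text
0
  fa 0.89,0.21,-0.52,0.00,-0.84,0.86
  f 0.89,0.35,-0.62,0.00,-0.60,0.86
  pre 0.50,0.08,-0.63,0.00,-0.87,0.93
  pre 0.50,0.15,-0.69,0.00,-0.72,0.93
  pre12 0.43,0.23,-0.59,0.00,-0.75,0.99
  pl 0.37,0.32,-0.46,0.00,-0.78,1.06
  t 0.71,0.31,-0.69,0.00,-0.57,1.08
  tp 0.47,0.18,-0.65,0.00,-0.74,0.95
  tp 0.42,0.24,-0.57,0.00,-0.76,1.01
  te 0.34,0.35,-0.39,0.00,-0.82,1.08
5
  fa 0.93,0.16,-0.63,0.09,-0.72,0.74
  f 0.93,0.31,-0.75,0.14,-0.45,0.69
  pre 0.55,0.02,-0.72,0.08,-0.76,0.82
  pre 0.55,0.10,-0.80,0.10,-0.60,0.80
  pre12 0.47,0.18,-0.69,0.09,-0.62,0.88
  pl 0.40,0.28,-0.57,0.07,-0.65,0.97
  t 0.75,0.27,-0.81,0.11,-0.42,0.95
  tp 0.52,0.13,-0.75,0.09,-0.62,0.83
  tp 0.46,0.20,-0.67,0.08,-0.64,0.90
  te 0.37,0.31,-0.49,0.07,-0.69,1.01
8
  fa 0.96,0.13,-0.70,0.16,-0.65,0.65
  f 0.95,0.29,-0.84,0.29,-0.35,0.53
  pre 0.58,-0.01,-0.79,0.15,-0.69,0.73
  pre 0.58,0.08,-0.87,0.19,-0.52,0.69
  pre12 0.50,0.16,-0.77,0.16,-0.54,0.79
  pl 0.42,0.25,-0.64,0.14,-0.57,0.89
  t 0.76,0.24,-0.91,0.24,-0.31,0.81
  tp 0.54,0.11,-0.83,0.17,-0.54,0.74
  tp 0.48,0.17,-0.74,0.16,-0.55,0.81
  te 0.39,0.29,-0.56,0.12,-0.61,0.94
11
  fa 0.99,0.11,-0.77,0.26,-0.57,0.55
  f 0.91,0.26,-0.99,0.65,-0.21,0.21
  pre 0.61,-0.04,-0.86,0.23,-0.63,0.64
  pre 0.60,0.05,-0.96,0.31,-0.44,0.55
  pre12 0.52,0.13,-0.85,0.27,-0.45,0.67
  pl 0.43,0.23,-0.72,0.23,-0.47,0.79
  t -
  tp 0.56,0.08,-0.91,0.29,-0.45,0.61
  tp 0.50,0.14,-0.82,0.26,-0.47,0.70
  te 0.40,0.26,-0.64,0.20,-0.52,0.85
14
  fa 1.00,0.08,-0.86,0.38,-0.50,0.41
  f -
  pre 0.64,-0.07,-0.94,0.33,-0.56,0.52
  pre -
  pre12 0.52,0.11,-0.95,0.44,-0.36,0.51
  pl 0.44,0.21,-0.81,0.38,-0.37,0.65
  t -
  tp 0.56,0.05,-1.01,0.47,-0.36,0.43
  tp 0.50,0.12,-0.92,0.42,-0.37,0.54
  te 0.41,0.24,-0.73,0.32,-0.42,0.73
18
  fa 0.99,0.05,-0.98,0.64,-0.39,0.18
  f -
  pre -
  pre -
  pre12 -
  pl 0.34,0.17,-1.00,0.86,-0.19,0.25
  t -
  tp -
  tp -
  te 0.37,0.21,-0.89,0.66,-0.25,0.43
```

Run:
```python
from h import *
s=cv2.imread("pics/side0.png");t=cv2.imread("pics/top0.png")
a=cv2.resize(s[60:150,90:170],(530,600),interpolation=cv2.INTER_CUBIC)
cv2.imwrite("pics/c6.png",a)
# extents of gripper near start
R=Ro.from_rotvec(get_tool_rot()).as_matrix();p0=get_tool_pos();print(R.round(2))
for n in C:
    P=cloud(n,np.load(n+"0.npy")).reshape(-1,3);q=(P-p0)@R
    s=(np.abs(q[:,0])<.15)&(np.abs(q[:,2])<.15)
    for lo in np.arange(-.26,.01,.02):
        w=s&(q[:,1]>lo)&(q[:,1]<lo+.02)
        if w.sum()>3: print(n,round(lo,2),w.sum(),"x",np.percentile(q[w,0],[2,98]).round(3),"z",np.percentile(q[w,2],[2,98]).round(3))
# knob
Gx=lambda P:np.c_[P@ex,P@ey,P[:,2]]
for n in C:
    P=Gx(cloud(n,np.load(n+"0.npy")).reshape(-1,3)); pic=np.load(n+"0p.npy").reshape(-1,3)
    s=(P[:,0]>.55)&(P[:,0]<.66)&(P[:,1]>-.06)&(P[:,1]<.04)&(P[:,2]>.112)&(P[:,2]<.3)
    Q=P[s]
    for z in np.arange(.11,.3,.02):
        w=Q[(Q[:,2]>=z)&(Q[:,2]<z+.02)]
        if len(w)>2: print(n,round(z,2),len(w),"Xmin",np.percentile(w[:,0],[2,20]).round(3),"Ymax",np.percentile(w[:,1],[80,98]).round(3))
```

```text
[[-0.93 -0.   -0.36]
 [ 0.36 -0.   -0.93]
 [-0.   -1.    0.  ]]
side -0.26 270 x [-0.045  0.041] z [0.    0.049]
side -0.24 267 x [-0.045  0.039] z [-0.     0.049]
side -0.22 263 x [-0.045  0.039] z [0.002 0.049]
side -0.2 146 x [-0.044  0.037] z [0.001 0.048]
side -0.18 218 x [-0.038  0.036] z [-0.041  0.039]
side -0.16 127 x [-0.038  0.035] z [-0.024  0.021]
side -0.14 154 x [-0.025  0.022] z [-0.038  0.022]
side -0.12 497 x [-0.038  0.036] z [-0.09   0.099]
side -0.1 307 x [-0.038  0.038] z [-0.083  0.098]
side -0.08 200 x [-0.038  0.038] z [-0.083  0.093]
side -0.06 46 x [-0.011  0.011] z [-0.054  0.069]
side -0.04 53 x [-0.011  0.011] z [-0.057  0.068]
side -0.02 71 x [-0.011  0.012] z [-0.054  0.064]
top -0.12 750 x [-0.04   0.028] z [0.071 0.098]
top -0.1 290 x [-0.04   0.036] z [0.05  0.097]
top -0.08 252 x [-0.04   0.035] z [0.053 0.09 ]
top -0.02 37 x [-0.012  0.01 ] z [0.059 0.062]
side 0.11 37 Xmin [0.606 0.608] Ymax [0.004 0.009]
side 0.13 61 Xmin [0.606 0.608] Ymax [-0.002  0.007]
side 0.15 102 Xmin [0.608 0.625] Ymax [-0.013 -0.002]
side 0.17 87 Xmin [0.609 0.642] Ymax
[... 153 characters left out ...]
12] Ymax [-0.028 -0.018]
side 0.25 86 Xmin [0.608 0.612] Ymax [-0.035 -0.024]
side 0.27 86 Xmin [0.608 0.611] Ymax [-0.041 -0.031]
side 0.29 33 Xmin [0.608 0.61 ] Ymax [-0.045 -0.037]
top 0.11 26 Xmin [0.607 0.609] Ymax [0.01  0.012]
top 0.13 32 Xmin [0.606 0.607] Ymax [0.008 0.01 ]
top 0.15 50 Xmin [0.607 0.609] Ymax [0.002 0.005]
top 0.17 24 Xmin [0.609 0.612] Ymax [0.    0.001]
top 0.19 162 Xmin [0.581 0.595] Ymax [-0.003 -0.001]
top 0.21 413 Xmin [0.582 0.606] Ymax [-0.011 -0.006]
top 0.23 118 Xmin [0.609 0.614] Ymax [-0.019 -0.015]
top 0.25 130 Xmin [0.609 0.613] Ymax [-0.026 -0.021]
top 0.27 137 Xmin [0.609 0.614] Ymax [-0.033 -0.028]
top 0.29 70 Xmin [0.609 0.613] Ymax [-0.037 -0.035]
```

View pics/c6.png

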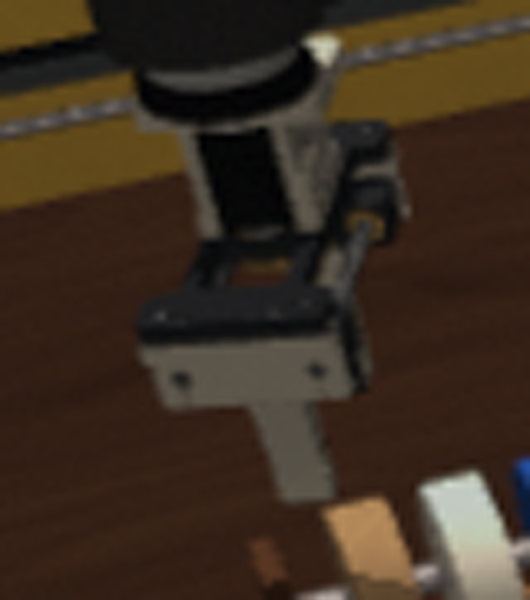

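Run:
```python
from h import *
G=lambda P:np.c_[P@ex,P@ey,P[:,2]]
for n in C:
    P=G(cloud(n,np.load(n+"0.npy")).reshape(-1,3)); pic=np.load(n+"0p.npy").reshape(-1,3).astype(int)
    s=(P[:,0]>.55)&(P[:,0]<.603)&(P[:,1]>-.06)&(P[:,1]<.04)&(P[:,2]>.112)&(P[:,2]<.3)
    Q=P[s];print(n,len(Q),np.percentile(Q,[1,5,50,95,99],axis=0).round(4).tolist())
    uv=np.argwhere(s.reshape(480,640));print("px rows/cols",uv.min(0),uv.max(0))
P=cloud("side",np.load("side0.npy")).reshape(-1,3);R=Ro.from_rotvec(get_tool_rot()).as_matrix();q=(P-get_tool_pos())@R
for n in C:
  P=cloud(n,np.load(n+"0.npy")).reshape(-1,3);q=(P-get_tool_pos())@R
  w=(np.abs(q[:,0])<.06)&(np.abs(q[:,2])<.15)&(np.abs(q[:,2])>.055)&(q[:,1]<-.05)&(q[:,1]>-.2)
  print(n,"wide part y",np.percentile(q[w,1],[1,99]).round(3),"z",np.percentile(q[w,2],[1,99]).round(3))
```

```text
side 104 [[0.5794, -0.0344, 0.1925], [0.58, -0.0318, 0.195], [0.5874, -0.0216, 0.2058], [0.6026, -0.0079, 0.2148], [0.603, -0.0051, 0.2162]]
px rows/cols [229 353] [244 366]
top 111 [[0.5804, -0.0315, 0.1977], [0.5808, -0.0301, 0.1991], [0.586, -0.0197, 0.2102], [0.6028, -0.0092, 0.2167], [0.603, -0.0056, 0.2176]]
px rows/cols [195 391] [209 404]
side wide part y [-0.11  -0.054] z [-0.092  0.1  ]
top wide part y [-0.112 -0.068] z [0.057 0.098]
```

```bash
sed -i 's/radians(18)/radians(8)/' h.py
python3 - <<'E'
from h import *
o=ori(YF,TI,-1)
gripper_to(.58,20)
reach(along(F2,YF,-.05,.09),o)
print(get_clock(),get_tool_pos(),get_force())
print(movel(along(F2,YF,-.05,.0025),velocity=.08,contact_N=4),get_tool_pos())
gripper_to(0,30)
print(get_clock(),get_grip_width()*88,get_force(),get_tool_pos())
E
```

```text
2.5833 [0.44492389 0.24313702 0.09047316] [ 1.36294254  0.81890808 -0.07883851]
False [0.44468665 0.24235124 0.00289162]
4.325 28.990477063940126 [-0.74537475 -0.67906173  3.23327576] [0.44455821 0.24219448 0.00274351]
```

Run:
```python
from h import *
p=get_tool_pos(); movel([p[0],p[1],.13],velocity=.15)
o=ori(A,TI,-1)
reach(pl(-.17,0,.13),o)
print(get_clock(),get_grip_width()*88,get_force(),get_tool_pos(),pl(-.17,0,.13))
for n in C:
    im,d=get_image(n);cv2.imwrite(f"pics/{n}1.png",im[:,:,::-1]);np.save(n+"1.npy",d)
a=cv2.imread("pics/side1.png")[170:320,230:430];b=cv2.imread("pics/top1.png")[150:300,230:430]
cv2.imwrite("pics/m1.png",np.hstack([cv2.resize(a,(400*1,300)),cv2.resize(b,(400,300))]))
```

```text
6.2 29.326080945630125 [ 0.38681132  0.39320144 -0.07231196] [0.44327911 0.02281314 0.12985509] [0.44303084 0.02275255 0.13      ]
```

View pics/m1.png

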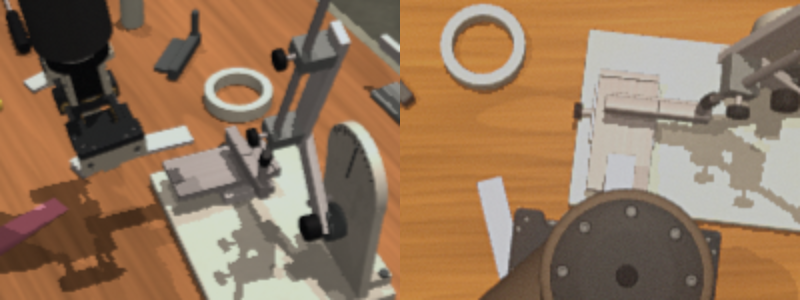

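Run:
```python
from h import *
movel(pl(-.17,0,.0672),velocity=.12)
print(get_force())
print(movel(pl(-.071,0,.0672),velocity=.1,contact_N=4),get_tool_pos()-pl(-.071,0,.0672),get_force())
pause(.2);f=get_force();print(f)
print(movel(pl(-.071,0,.057),velocity=.015,contact_N=2.5),get_tool_pos()-pl(-.071,0,0),get_force()-f)
print(get_clock())
```

```text
[ 0.14066243 -0.31561303 -0.71140878]
False [-5.98615332e-04 -1.32467816e-04 -7.02789101e-05] [-0.28538515 -0.56579851 -0.09216968]
[-0.44994822  0.04500269 -0.16600804]
True [8.92905934e-05 1.03654755e-04 6.22449779e-02] [-1.10092602  0.66385985  5.65290664]
8.7583
```

Run:
```python
from h import *
z=get_tool_pos()[2]
movel(pl(-.071,0,z+.0006),velocity=.02);pause(.1);f=get_force()
print(movel(pl(-.05,0,z+.0006),velocity=.03,contact_N=4),((get_tool_pos()-S0)@np.c_[ex,ey]).round(4),get_tool_pos()[2],get_force()-f,get_clock())
for n in C:
    im,d=get_image(n);cv2.imwrite(f"pics/{n}2.png",im[:,:,::-1]);np.save(n+"2.npy",d)
a=cv2.imread("pics/side2.png")[190:290,290:400];b=cv2.imread("pics/top2.png")[160:260,290:400]
cv2.imwrite("pics/m2.png",np.hstack([cv2.resize(a,(400*1,364)),cv2.resize(b,(400,364))]))
```

```text
True [-0.0616 -0.0004] 0.06229026788508108 [-1.73324424  0.88303662  3.86975746] 9.55
```

View pics/m2.png

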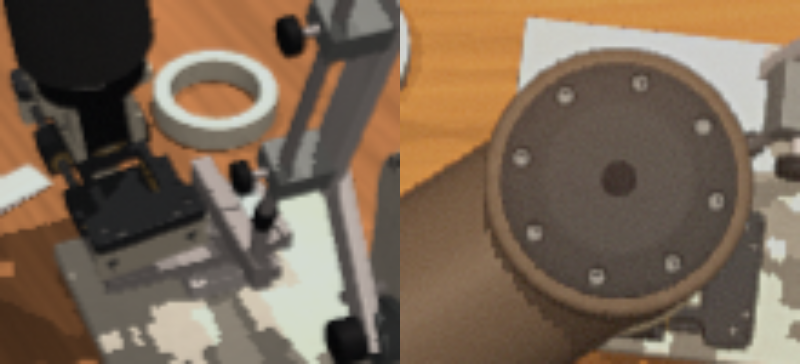

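Run:
```python
from h import *
c=lambda:((get_tool_pos()-S0)@np.c_[ex,ey,[0,0,1]]).round(4)
movel(pl(-.0625,0,.0632),velocity=.02);pause(.15);f=get_force();print(f,c())
print(movel(pl(-.045,0,.0632),velocity=.02,contact_N=4),c(),get_force()-f,get_clock())
```

```text
[-0.03642352 -0.55292203 -1.30258786] [-0.0626 -0.      0.0631]
True [-0.0619 -0.0006  0.0624] [0.690867   0.98632735 1.57131829] 10.3667
```

Run:
```python
from h import *
c=lambda:((get_tool_pos()-S0)@np.c_[ex,ey,[0,0,1]]).round(4)
print(c(),get_force());movel(pl(-.0625,0,.0634),velocity=.02);pause(.15);f=get_force();print(f,c())
for i in range(5):
    r=movel(pl(-.0625+.001*(i+1),0,.0634),velocity=.015);pause(.1);print(r,c(),get_force()-f)
    if (get_force()-f)@ex<-4: break
print(get_clock(),get_grip_width()*88)
```

```text
[-0.0619 -0.0006  0.0624] [0.65444348 0.43340532 0.26873043]
[ 0.39664066 -0.43077919  0.16552912] [-0.0625  0.      0.0634]
False [-0.0616 -0.0001  0.0633] [-1.67383829  0.19653171 -1.25830124]
False [-0.0615 -0.0004  0.0629] [-4.8146063   1.96818682 -0.84444195]
11.4667 29.276923603744475
```

Run:
```python
from h import *
c=lambda:((get_tool_pos()-S0)@np.c_[ex,ey,[0,0,1]]).round(4)
movel(pl(-.0618,0,.0634),velocity=.02)
print(movel(pl(-.0618,0,.0615),velocity=.01,contact_N=2),c())
gripper_to(.5);print(c(),get_force())
movel(pl(-.0635,0,.13),velocity=.12)
reach(along(TM,YT,-.049,.11),ori(YT,TI,-1))
for n in C:
    im,d=get_image(n);cv2.imwrite(f"pics/{n}3.png",im[:,:,::-1]);np.save(n+"3.npy",d)
a=cv2.imread("pics/side3.png")[190:290,290:400];b=cv2.imread("pics/top3.png")[160:260,290:400]
cv2.imwrite("pics/m3.png",np.hstack([cv2.resize(a,(400*1,364),interpolation=cv2.INTER_CUBIC),cv2.resize(b,(400,364),interpolation=cv2.INTER_CUBIC)]))
print(get_clock())
```

```text
True [-0.0616  0.0001  0.0623]
[-0.0629 -0.0005  0.0613] [ 0.39797311 -0.43724622  0.1689218 ]
13.9917
```

View pics/m3.png

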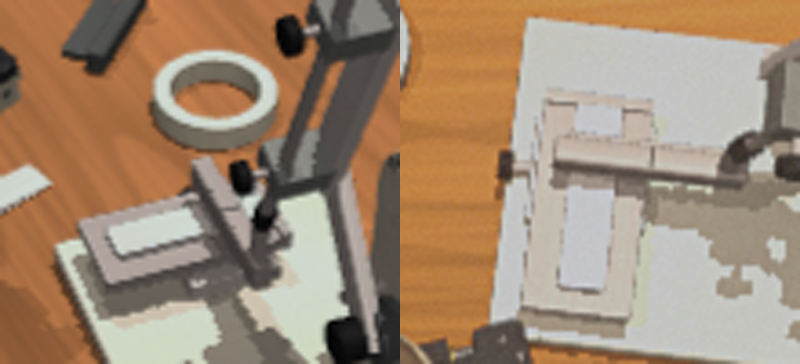

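View pics/side3.png

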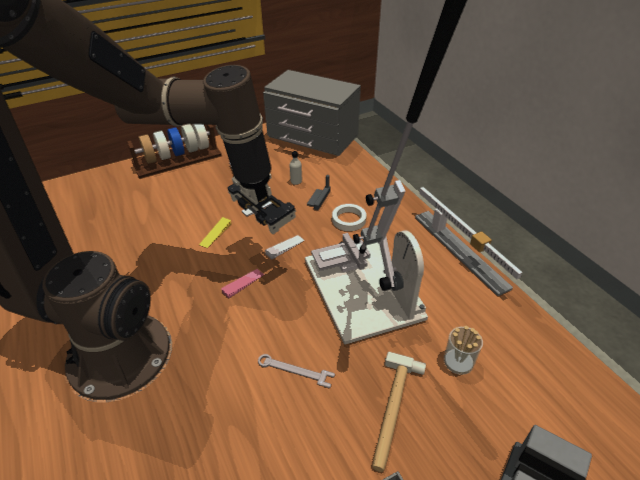

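The flat lies square on the plate, butted to the lip under the toe (top view: front part at (345,225), rear part behind the blade at (349,193)). There are three taper-shaped parts in the side view: aluminium (285,246), pink (243,283) and yellow (215,233). The aluminium-coloured one is meant. Crop c1 shows its thick end towards the robot, and its depth slope is about -0.1.

Run:
```python
from h import *
print(movel(along(TM,YT,-.049,.003),velocity=.08,contact_N=5),get_tool_pos())
gripper_to(0,40)
print(get_grip_width()*88,get_tool_pos())
p=get_tool_pos();movel([p[0],p[1],.13])
reach(pl(-.19,0,.13),ori(A,TI,-1))
print(get_clock(),get_force(),get_grip_width()*88)
for n in C:
    im,d=get_image(n);cv2.imwrite(f"pics/{n}4.png",im[:,:,::-1]);np.save(n+"4.npy",d)
a=cv2.imread("pics/side4.png")[170:320,230:430];b=cv2.imread("pics/top4.png")[150:300,230:430]
cv2.imwrite("pics/m4.png",np.hstack([cv2.resize(a,(400*1,300)),cv2.resize(b,(400,300))]))
```

```text
False [0.45099361 0.13738775 0.00337342]
29.538965883846213 [0.45089294 0.13735715 0.00328704]
17.4083 [ 0.55028311  0.10507596 -0.4313039 ] 29.64881758527351
```

View pics/m4.png

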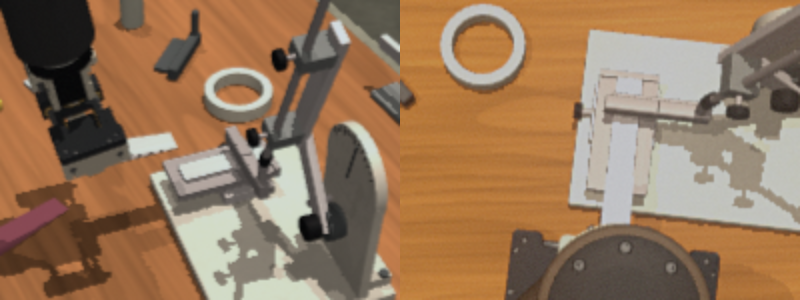

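Run:
```python
from h import *
c=lambda:((get_tool_pos()-S0)@np.c_[ex,ey,[0,0,1]]).round(4)
movel(pl(-.19,0,.0718),velocity=.12);print(c())
print(movel(pl(-.064,0,.0718),velocity=.1,contact_N=5),c(),get_force())
def F(k=6):
    v=[]
    for _ in range(k): pause(.02);v.append(get_force())
    return np.mean(v,0)@np.c_[ex,ey,[0,0,1]]
pause(.2);f=F();print(f,F()-f)
print(movel(pl(-.064,0,.067),velocity=.01,contact_N=2.),c(),F()-f,get_clock())
np.save("f0.npy",f)
im,d=get_image("side");cv2.imwrite("pics/side5.png",cv2.resize(im[190:290,290:400,::-1],(660,600),interpolation=cv2.INTER_CUBIC))
```

```text
[-0.1897  0.0005  0.072 ]
False [-0.0645 -0.0001  0.0718] [ 0.89895115 -0.69297341 -0.70622458]
[ 0.09873831 -0.07538407 -1.01853329] [0.03260415 0.08029586 0.37122374]
True [-0.0639  0.0001  0.0698] [-1.48179862  0.18347743  5.93348877] 20.3833
```

View pics/side5.png

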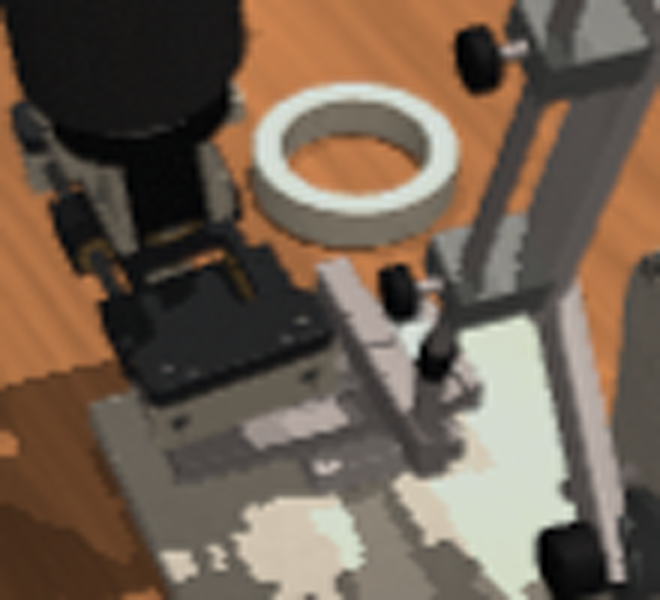

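```bash
cat >> h.py <<'E'
c=lambda:((get_tool_pos()-S0)@np.c_[ex,ey,[0,0,1]]).round(4)
def F(k=6):
    v=[]
    for _ in range(k): pause(.02);v.append(get_force())
    return (np.mean(v,0)@np.c_[ex,ey,[0,0,1]]).round(2)
E
python3 - <<'E'
from h import *
f=np.load("f0.npy");z=.0700
movel(pl(-.062,0,z),velocity=.02);pause(.1);print(c(),F()-f)
print(movel(pl(-.047,0,z),velocity=.03,contact_N=4),c());pause(.1);print(F()-f)
b=None
for x in np.arange(-.045,-.0349,.002):
    movel(pl(x,0,z),velocity=.02);pause(.08);g=F()-f;print(c(),g,get_clock())
    b=g if b is None else b
    if g[0]-b[0]<-1.5 or abs(g[2]-b[2])>2.5: break
E
```

```text
[-0.062  -0.      0.0698] [0.27126169 0.13538407 0.69853329]
False [-0.0469 -0.0001  0.0699]
[-0.09873831 -0.00461593  0.41853329]
[-0.045  0.     0.07 ] [-0.13873831 -0.21461593  0.58853329] 22.2
[-0.043 -0.     0.07 ] [ 0.18126169 -0.43461593  0.36853329] 22.6333
[-0.041  0.     0.07 ] [0.01126169 0.08538407 0.47853329] 23.0667
[-0.0389  0.      0.07  ] [ 0.44126169 -0.08461593  0.58853329] 23.5
[-0.037  0.     0.07 ] [0.01126169 0.24538407 0.61853329] 23.9333
[-0.035  0.     0.07 ] [0.40126169 0.29538407 0.04853329] 24.3667
```

Run:
```python
from h import *
f=np.load("f0.npy");z=.0699
for x in np.arange(-.034,-.0295,.001):
    movel(pl(x,0,z),velocity=.02);pause(.08);g=F(8)-f;print(c(),g.round(2),get_moment().round(2),get_clock())
    if g[0]<-1.2 or abs(g[2]-.5)>1.6: break
for n in C:
    im,d=get_image(n);cv2.imwrite(f"pics/{n}6.png",im[:,:,::-1]);np.save(n+"6.npy",d)
a=cv2.imread("pics/side6.png")[190:290,290:400];b=cv2.imread("pics/top6.png")[160:260,290:400]
cv2.imwrite("pics/m6.png",np.hstack([cv2.resize(a,(400*1,364),interpolation=cv2.INTER_CUBIC),cv2.resize(b,(400,364),interpolation=cv2.INTER_CUBIC)]))
```

```text
[-0.0341 -0.0001  0.0699] [-0.56 -0.3   0.82] [-0.1   0.63 -0.  ] 24.8333
[-0.0334 -0.0002  0.0699] [-5.6  -0.27  5.03] [0.42 2.08 0.03] 25.3
```

View pics/m6.png

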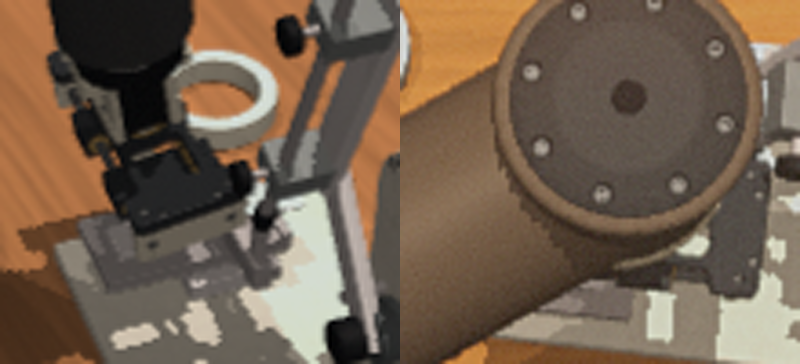

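Run:
```python
from h import *
f=np.load("f0.npy")
for _ in range(3): print(F(8)-f,get_moment().round(2),c())
print(get_clock(),get_grip_width()*88)
# head motion: compare shaft/blade depth
G=lambda P:np.c_[P@ex,P@ey,P[:,2]]
d0=[np.load("side%d.npy"%i) for i in (0,3,4,1)];d6=np.load("side6.npy")
P=G(cloud("side",d0[0]).reshape(-1,3))
for nm,(ylo,yhi,zlo,zhi) in dict(blade=(-.01,.11,.095,.108),arm=(-.1,0,.16,.5),base=(-.15,0,.015,.03)).items():
    s=(P[:,0]>.56)&(P[:,0]<.66)&(P[:,1]>ylo)&(P[:,1]<yhi)&(P[:,2]>zlo)&(P[:,2]<zhi)
    for k,d in enumerate(d0[1:]+[d6]):
        e=(d.ravel()-d0[0].ravel())[s];e=e[abs(e)<.008];print(nm,k,len(e),e.mean().round(5),(e.std()/np.sqrt(len(e))).round(5))
```

```text
[-5.40873831  0.13538407  4.87853329] [0.32 2.11 0.08] [-0.0334 -0.0002  0.0699]
[-5.27873831  0.48538407  5.20853329] [0.41 2.13 0.02] [-0.0334 -0.0002  0.0699]
[-5.42873831  0.20538407  5.02853329] [0.43 2.1  0.03] [-0.0334 -0.0002  0.0699]
25.8 29.405538648405418
blade 0 201 0.00037 0.00023
blade 1 200 -0.00014 0.00022
blade 2 197 9e-05 0.00022
blade 3 71 0.00047 0.00039
arm 0 1703 -2e-05 7e-05
arm 1 1706 -7e-05 7e-05
arm 2 1702 -0.0 6e-05
arm 3 1701 -2e-05 6e-05
base 0 1825 -6e-05 7e-05
base 1 1832 -4e-05 7e-05
base 2 1823 5e-05 7e-05
base 3 1821 -4e-05 7e-05
```

Run:
```python
from h import *
f=np.load("f0.npy");z=.0700
movel(pl(-.0360,0,z),velocity=.01);pause(.2);b=F(12);print(c(),b-f,get_moment().round(2))
for x in np.arange(-.0350,-.0318,.0003):
    movel(pl(x,0,z),velocity=.01);pause(.1);g=F(8)-b;print(round(x,4),c(),g.round(2),get_moment().round(2),round(get_clock(),1))
    if g[0]<-2.5: break
im,d=get_image("side");np.save("side7.npy",d);cv2.imwrite("pics/side7.png",im[:,:,::-1])
```

```text
[-0.0359  0.      0.07  ] [0.02126169 0.31538407 0.37853329] [0.06 0.44 0.05]
-0.035 [-0.035  0.     0.07 ] [ 0.04 -0.38  0.1 ] [ 0.    0.37 -0.03] 27.1
-0.0347 [-0.0348 -0.      0.07  ] [-0.44 -0.45 -0.1 ] [-0.04  0.62 -0.01] 27.6
-0.0344 [-0.0344 -0.      0.07  ] [-0.67 -0.52 -0.11] [0.08 0.73 0.04] 28.1
-0.0341 [-0.0342 -0.0001  0.0699] [-1.12 -0.28 -0.05] [0.06 0.92 0.02] 28.6
-0.0338 [-0.0339 -0.0001  0.0699] [-1.69 -0.57 -0.36] [0.13 1.2  0.05] 29.1
-0.0335 [-0.0337 -0.0001  0.0699] [-2.55 -0.47 -0.43] [0.21 1.44 0.02] 29.6
```

Run:
```python
from h import *
P=cloud("side",np.load("side0.npy")).reshape(-1,3);P=np.c_[P@ex,P@ey,P[:,2]]
d0=np.mean([np.load(f"side{i}.npy") for i in(0,3,4)],0)
s=(P[:,0]>.56)&(P[:,0]<.66)&(P[:,1]>-.1)&(P[:,1]<0)&(P[:,2]>.16)&(P[:,2]<.5)
e=(np.load("side7.npy")-d0).ravel()[s];e=e[abs(e)<.008];print("arm depth change",e.mean(),len(e))
# image shift of the shaft (y-dir) by phase correlation
a=cv2.imread("pics/side3.png",0)[0:220,360:470].astype(np.float32);b=cv2.imread("pics/side7.png",0)[0:220,360:470].astype(np.float32)
print("px shift",cv2.phaseCorrelate(a,b,cv2.createHanningWindow((110,220),cv2.CV_32F)))
im=cv2.imread("pics/side7.png");cv2.imwrite("pics/m7.png",cv2.resize(im[190:290,290:400],(660,600),interpolation=cv2.INTER_CUBIC))
print(c(),get_grip_width()*88)
```

```text
arm depth change 1.6199221e-05 1697
px shift ((0.055764991535610875, 0.5039099003919745), 0.9401240579110605)
[-0.0337 -0.0001  0.0699] 29.514862284801453
```

View pics/m7.png

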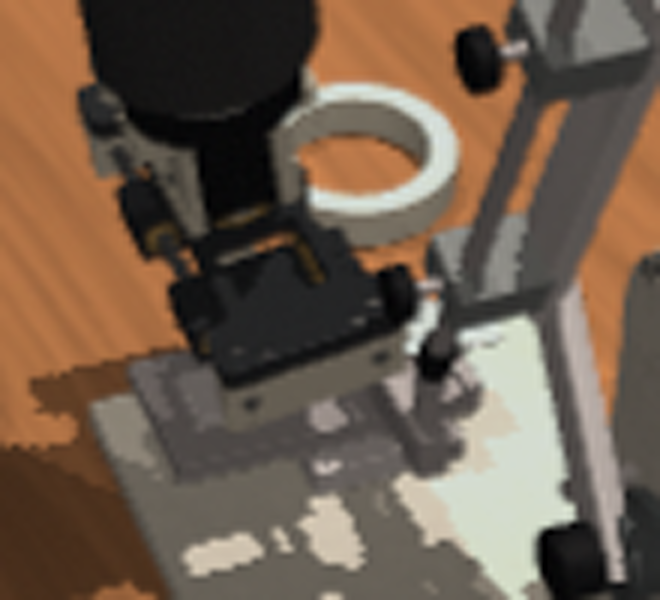

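View pics/side7.png

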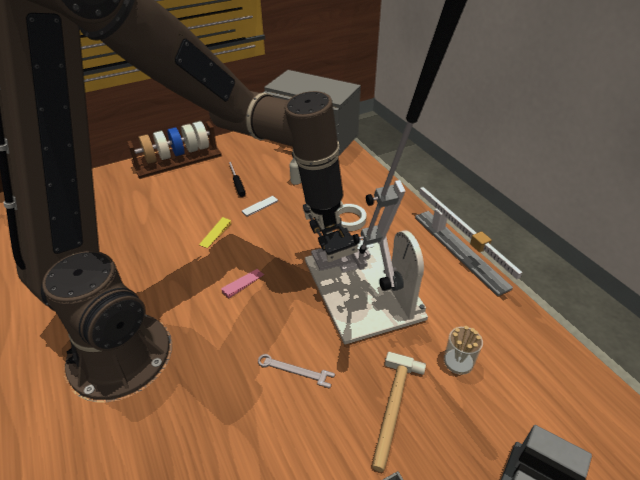

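Run:
```python
import cv2,numpy as np
g=lambda i:cv2.imread(f"pics/side{i}.png",0)[0:220,380:470].astype(np.float32)
w=cv2.createHanningWindow((90,220),cv2.CV_32F)
for i in(0,4,6,7): print(i,cv2.phaseCorrelate(g(3),g(i),w), np.abs(g(3)-g(i)).mean())
```

```text
0 ((0.06972941193870952, 0.481186275599768), 0.9421152662112389) 4.7241416
4 ((0.035861371865287595, 0.4816029363393284), 0.9570637256010079) 1.3576263
6 ((0.07350715530234453, 0.48236960108079074), 0.9497409952422718) 1.9533334
7 ((0.06263791251751627, 0.5203426927053414), 0.9309199107605733) 1.9616162
```

Run:
```python
from h import *
print(F(),c()); job_done(); print(get_clock())
```

```text
[-2.93 -0.01 -0.93] [-0.0337 -0.0001  0.0699]
the job is handed in; nothing more can be done
the job is handed in; nothing more can be done
```

I packed the gap with one flat plate and the aluminium taper, and handed the job in at about 30 s of the 72 s allowed, with the gripper still holding the taper.

**What I did**
- The gap came out at about 18.5 mm, from touching the sole plate with the flat and from depth readings. That calls for one flat.
- I laid the flat nearer the gauge square on the sole plate, pushed it against the lip and let go. The picture afterwards showed it lying under the toe.
- I picked up the aluminium taper and slid it in on the flat, thin end first. The thin end is now about 75 mm past the sole's front edge, where the taper's thickness works out to fill the gap.

**Last checks**
- **Bearing on the sole:** the push back built up smoothly over the last 1.3 mm, to about 2.5 N, with a slight downward force.
- **Head not lifted:** the shaft and arm showed no movement in depth (0.02 mm) or in the picture (under 0.05 px).
- **Other things on the bench:** they looked undisturbed in the last side picture.

**What disagreed**
- The first slide-in overshot to about 5.4 N back and 5 N up, because the hand was set slightly low. I backed off, raised it 0.1 mm and took up the gap again more gently. No lift showed in that picture either.
- The lip was about 1.5 mm nearer the robot than I had measured from the pictures, within the calibration error.

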